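Set the end-float of a bearing unit with its end cap

ROBOT

A 6-joint arm with a two-finger parallel gripper is mounted at the origin on the work surface. World frame = base frame: x ahead of the robot, y to its left, z up, the work surface at z = 0. Lengths are in mm, angles in rad, forces in N, time in s.
With the tool pointing down it reaches from about 275 to 750 mm from the base axis. Payload 10.2 kg.
Tool frame: the origin (TCP) lies midway between the tips of the shut fingers; the grasp point (between the pads) lies 19 mm behind it; z points along the fingers, y is the direction in which the jaws open and shut (so a half turn about z gives the same grasp; the last joint's range is limited). The gripper opens to 85 mm and grips with 20 to 120 N. Pads are 22 mm wide; open, the fingers measure 114 mm over their backs; the gripper's body (76 mm by 85 mm) begins 54 mm behind the grasp point. The pads swing forward as they close: fully open they stand 13 mm farther back than shut.
Start: joints at [-0.223, 0.313, 1.498, -0, 1.331, -0.223], TCP at [525.006, -0.013, 231.294] pointing down, gripper open.
Joint ranges: [-2.94, 2.94], [-0.97, 2.17], [0.19, 2.56], [-1.23, 4.37], [0.02, 3.11], [-2.88, 2.88]. Speed limits (rad/s): [2.39, 2.39, 3.01, 3.14, 3.14, 3.14].

INTERFACE

Orientations are given as a unit quaternion [w, x, y, z].
In Python, from rig import sense, optics, ctrl gives the robot as it stands.
- The arm moves only by the tool play_rows, never from a script. Its argument "plan" is a list of rows, each a list of 7 numbers: the shift along the world's x, y, z in mm, then the turn, a rotation vector about the world's x, y, z in rad, then the opening, from -1 (shut) to 1 (fully open), so that 0 is half open. A call has 1 to 5 rows; each row shifts and turns the pose as measured when the row begins; what a row does not reach is not made up. A row lasts 1/12 s, in which the tool goes at most 41.7 mm and 7.16 degrees, less where a joint would pass 70% of its speed; a pose out of reach is approached as far as the arm can. A call is refused whole if a number of a shift passes 41.7 or a number of a turn 0.125, either way. A call with a gripper value outside its range is refused whole. The fingers move at their own pace and stop on an object; "grip_force" is the grip in N (left out, the last holds). Time passes only in rows, so rows that do not move let the fingers close. It gives the time, the measured TCP pose, the force and the opening at its end, in the units of the state.
- sense(): the state, without advancing time (a new reading comes with each control period).
- optics.capture(name): name is "scene" or "side" or "wrist"; returns a dict with "img" (480x640x3 uint8, blue, green, red), "fx", "fy", "cx", "cy" (pixels), "world_to_cam" (4x4, takes a point from world to camera coordinates). Camera axes: x right, y up, looking along -z (the intrinsics and any distortion apply to the point x, -y, -z); pixel columns grow to the right and rows downward; lengths in mm; the calibration is good to about 2 mm. The wrist camera is an equidistant fisheye: a pixel r from the principal point sees the ray r / f radians off the axis. A picture is of the moment at which its call begins. There is no depth.
- ctrl.finish_job(): hands the job in, once; it reports no verdict.
The state is a dict: "time_s": time; "joints": joint angles; "dq": joint speeds; "tau": joint torques, N m; "eef_pos": TCP position; "ee_rot": TCP orientation; "force": force on the tool from outside, world axes, zero at the start; "wrist_torque": the same for the moment, N m; "grip_width": opening from 0.0 (shut) to 1.0 (fully open).
Only numpy, scipy, OpenCV 4.12 (cv2) and the standard library are available. Lean on these libraries where they do the work, as an engineer would, in place of code of your own. Each camera call takes 0.05 s, during which the arm holds its last target. There are 200 camera calls.

TASK

Stand the blue bearing unit that has the brass end cap flange-down in the square pocket of the bench fixture, without dropping it. There, screw the knurled end cap down (clockwise from above) until it bottoms out, then back it off a quarter turn to give the bearing its running clearance. Finish still gripping the cap at that setting, ready for the lock ring, and leave everything else on the bench where it is.

Things in the scene. Friction and masses are not known exactly. Their poses are not given: they have to be found in the camera images.
- unit_centre (a point): Bearing unit, the workpiece: loose, 0.7 to 1.0 kg, standing upright on the bench, cap up, 73.5 mm high. This point is on its axis, 37 mm above the underside; z axis up, x and y axes square to the flange's sides. Parts by height: see bearing_unit.
- unit_foot (a point): Centre of the underside of the bearing unit's flange (same axes as unit_centre, 37 mm below it).
- cap_centre (a point): Centre of the knurled brass end cap (46 mm diameter, 22 mm high), on the unit's axis, half-way up the cap, 57.5 mm above the unit's underside when bottomed. Its x axis points to the white paint mark. Right-hand thread, 3 mm pitch: it sinks 0.48 mm per radian turned clockwise.
- end_cap: The end cap itself; origin at the centre of its lower face, 11 mm below cap_centre, same axes. It stays on its thread, already started by hand.
- cap_turn (a joint): How far the end cap is unscrewed from its bottom stop, rad: 0 = bottomed out (hard stop), growing anticlockwise seen from above; a quarter turn off reads 1.571. It starts at 2.0 to 2.9. Turning takes about 0.15 N m; it stays where it is left. Unless the fixture holds the unit, the whole unit may turn with it.
- bearing_unit: The whole unit; origin at the centre of its underside, axes as unit_centre. Upwards: square blue flange 72 x 72 mm, 0 to 12 mm; round blue housing 54 mm diameter, 12 to 40 mm (a good place to lift it by); thin dark lock ring 47 mm diameter, 40 to 44 mm; knurled brass end cap 46 mm diameter, 46.5 to 68.5 mm when bottomed; steel shaft end 16 mm diameter, 5 mm above the cap.
- pocket_floor (a point): Centre of the floor of the square pocket in the bench fixture: aluminium plate 130 x 130 mm, 24 mm high, bolted down, screw heads 4 mm high near its corners. Pocket 75 x 75 mm, 11 mm deep, 2 mm chamfer, floor 13 mm above the bench; a seated flange stands 1 mm proud. z up, x and y square to the pocket's sides; the unit fits any of the four ways round.
- bare_housing: Bystander: a second blue flanged housing like the unit's, with a plain threaded steel neck and NO end cap, 52 mm high; origin at the centre of its underside. Leave it.
- oil_filter: Bystander: white spin-on oil filter with a blue band, 76 mm diameter, 112 mm high, standing; origin at the centre of its underside.
- bearing_cone: Bystander: steel bearing ring, 58 mm outside, 35 mm inside, 18 mm high, lying flat; origin at the centre of its underside.
- spare_ring: Bystander: dark steel spare lock ring, 52 mm outside, 8 mm high, lying flat; origin at the centre of its underside.
- spanner: Bystander: steel spanner 200 mm long, lying flat across the bench; its own x axis runs along it, origin near its middle at the underside.
- grease_tin: Bystander: tin with a yellow label, 68 mm diameter, 95 mm high, standing; origin at the centre of its underside.
- blue_bin: Bystander: open blue plastic parts bin 170 x 110 mm, 75 mm high; origin at the centre of its underside.
Not all that is in view belongs to the job. Of the things shaped like the part that bears pocket_floor, the aluminium one is meant.

How it is judged:
By the outcome, as a careful person would: the job done as asked, in the order asked, and still so for the second after the job is handed in, while the arm keeps its last pose, push and grip.
It also fails if it takes over 54 s, if anything falls off the work surface, if the arm or the gripper's body presses on something with over 40 N, if the wrist force passes 120 N, or if a joint passes its speed limit or range.

## Working session

There is one attempt and no reset: what is moved stays moved. The work goes in short steps, Python scripts to look and compute and a tool call to move; the robot and the scene stay as the last step left them, time stands still between calls to the robot, and variables do not carry over. Pictures are saved under pics/ and viewed, about 8 in all and at most 12, crops included, and the job is handed in when it is done.

Besides the shell and the picture viewer there is one more tool, called after ">>>" in YAML: its name, and indented under it one key for each argument. play_rows: Moves the arm, as the interface text tells. Its arguments: {"type":"object","properties":{"plan":{"type":"array"},"grip_force":{"type":"number"}},"required":["plan"]}

```bash
ls; mkdir -p pics
python3 - <<'E'
from rig import sense, optics
import cv2, numpy as np
s=sense(); print({k:np.round(v,3).tolist() for k,v in s.items()})
ims=[]
for n in ("scene","side","wrist"):
    c=optics.capture(n); cv2.imwrite(f"pics/{n}0.png",c["img"])
    print(n,c["fx"],c["fy"],c["cx"],c["cy"],np.round(c["world_to_cam"],4).tolist(), [k for k in c])
E
```

```text
pics
{'time_s': 0.0, 'joints': [-0.223, 0.313, 1.498, -0.0, 1.331, -0.223], 'dq': [-0.002, -0.002, 0.001, 0.001, -0.001, -0.0], 'tau': [-0.001, -41.226, -25.974, -0.0, 0.004, -0.0], 'eef_pos': [524.749, 0.039, 230.745], 'ee_rot': [-0.001, 0.707, 0.707, -0.0], 'force': [0.529, 0.418, 0.219], 'wrist_torque': [-0.018, 0.012, -0.019], 'grip_width': 0.999}
scene 607.0506687222368 607.0506687222368 321.654358662582 242.78657110655388 [[-0.8342, 0.5514, -0.0067, 459.4953], [-0.4518, -0.6765, 0.5816, 245.9419], [0.3161, 0.4882, 0.8135, -1857.9563], [0.0, 0.0, 0.0, 1.0]] ['img', 'fx', 'fy', 'cx', 'cy', 'world_to_cam']
side 494.91146897133837 494.91146897133837 315.3986772205204 240.80150839883876 [[0.9645, -0.264, -0.0043, -559.9895], [0.1657, 0.5925, 0.7883, -172.7388], [-0.2056, -0.7611, 0.6153, -1017.4091], [0.0, 0.0, 0.0, 1.0]] ['img', 'fx', 'fy', 'cx', 'cy', 'world_to_cam']
wrist 371.64829954431775 371.64829954431775 312.37960095334927 239.23531346233779 [[1.0, 0.0007, -0.002, -524.6115], [-0.0012, 0.9509, -0.3096, 39.9067], [0.0017, 0.3096, 0.9509, -381.5203], [0.0, 0.0, 0.0, 1.0]] ['img', 'fx', 'fy', 'cx', 'cy', 'world_to_cam']
```

View pics/scene0.png

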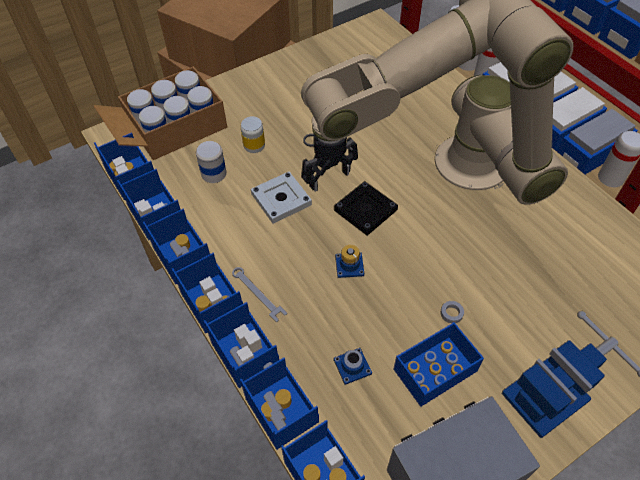

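View pics/side0.png

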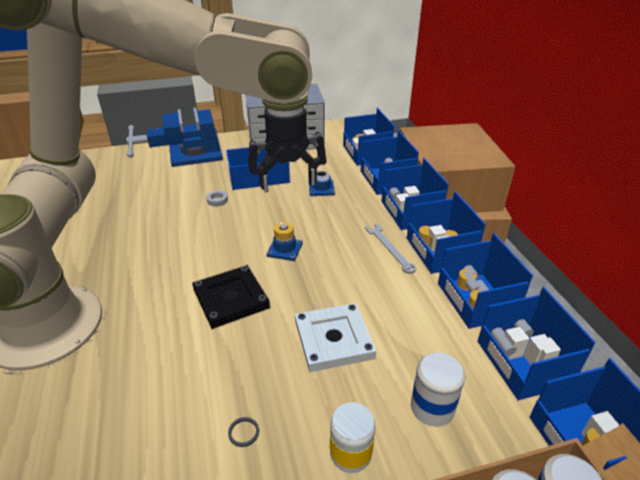

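View pics/wrist0.png

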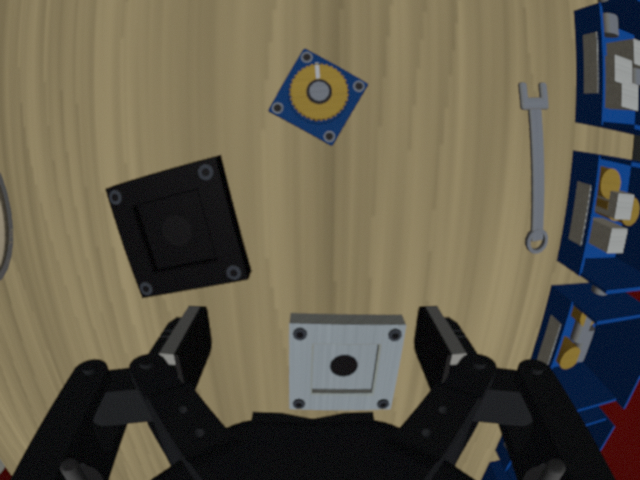

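The wrist view shows these, with pixels in scene / side / wrist:
- **Capped unit:** scene (350,262), side (284,240), wrist (319,92). It has the brass cap and the white mark, so this is my choice.
- **Lookalike:** bare housing at scene (352,362), side (321,183), with no cap.
- **Aluminium fixture:** scene (282,196), side (335,336), wrist (343,365). The black plate at scene (366,207), wrist (178,228) is a decoy.

Next I'll measure by colour masks from two views.

```bash
cat > h.py <<'E'
import cv2, numpy as np
from rig import sense, optics
def cap(n, save=None):
    c=optics.capture(n)
    if save: cv2.imwrite(f"pics/{save}.png",c["img"])
    c["name"]=n; return c
def rays(c,px):
    px=np.asarray(px,float).reshape(-1,1,2)
    K=np.array([[c["fx"],0,c["cx"]],[0,c["fy"],c["cy"]],[0,0,1.]])
    f=cv2.fisheye.undistortPoints if c["name"]=="wrist" else cv2.undistortPoints
    u=f(px,K,np.zeros(4)).reshape(-1,2)
    M=np.array(c["world_to_cam"]); R,t=M[:3,:3],M[:3,3]
    d=np.c_[u[:,0],-u[:,1],-np.ones(len(u))]@R
    return -R.T@t, d/np.linalg.norm(d,axis=1)[:,None]
def onz(c,px,z):
    o,d=rays(c,px); return o+d*((z-o[2])/d[:,2])[:,None]
def tri(*cp):
    A=np.zeros((3,3));b=np.zeros(3);P=[]
    for c,p in cp:
        o,d=rays(c,p); m=np.eye(3)-np.outer(d[0],d[0]); A+=m;b+=m@o; P.append((m,o))
    x=np.linalg.solve(A,b); return x,[float(np.linalg.norm(m@(x-o))) for m,o in P]
def mask(img,kind):
    h,s,v=cv2.split(cv2.cvtColor(img,cv2.COLOR_BGR2HSV))
    m={"brass":(h>14)&(h<32)&(s>150)&(v>90),"blue":(h>100)&(h<125)&(s>130),"grey":(s<40)&(v>110),"dark":(v<100)}[kind]
    return m.astype(np.uint8)*255
def blobs(m,amin,roi=None):
    if roi: z=np.zeros_like(m); x0,y0,x1,y1=roi; z[y0:y1,x0:x1]=m[y0:y1,x0:x1]; m=z
    cs,_=cv2.findContours(m,cv2.RETR_EXTERNAL,cv2.CHAIN_APPROX_NONE)
    return sorted([c for c in cs if cv2.contourArea(c)>amin],key=cv2.contourArea,reverse=True)
E
python3 - <<'E'
from h import *
W,S,D=cap("wrist"),cap("scene"),cap("side")
def ctr(c): m=cv2.moments(c); return [m["m10"]/m["m00"],m["m01"]/m["m00"]]
def shaft(c,roi): # grey shaft end inside the brass ring
    for b in blobs(mask(c["img"],"grey"),8,roi): print(c["name"],"grey",np.round(ctr(b),1),cv2.contourArea(b))
shaft(W,(295,60,345,120));shaft(S,(335,235,368,270));shaft(D,(270,220,298,240))
for c,roi in ((W,(260,40,375,150)),(S,(330,235,372,285)),(D,(262,215,306,262))):
    for k in ("brass","blue"):
        for b in blobs(mask(c["img"],k),20,roi)[:2]: print(c["name"],k,cv2.contourArea(b),cv2.boundingRect(b),np.round(ctr(b),1))
    b=cv2.convexHull(np.vstack(blobs(mask(c["img"],"blue"),20,roi)))
    q=cv2.approxPolyDP(b,4,True).reshape(-1,2); p=onz(c,q,12)[:,:2]; p0=onz(c,q,0)[:,:2]
    print(c["name"],"q",q.tolist(),"z12",np.round(p).tolist(),"z0",np.round(p0).tolist())
# fixture
for c,roi in ((W,(285,310,412,418)),(S,(250,165,315,223)),(D,(293,302,378,370))):
    g=blobs(mask(c["img"],"grey"),500,roi)[0]; print(c["name"],"fix",cv2.boundingRect(g),cv2.approxPolyDP(cv2.convexHull(g),4,True).reshape(-1,2).tolist())
    ins=np.zeros(c["img"].shape[:2],np.uint8); cv2.drawContours(ins,[cv2.convexHull(g)],-1,255,-1)
    for b in blobs(mask(c["img"],"dark")&ins,6): print("  dark",np.round(ctr(b),1),cv2.contourArea(b),np.round(onz(c,[ctr(b)],28)[0],1))
E
python3 - <<'E'
import cv2
s=cv2.imread("pics/scene0.png");d=cv2.imread("pics/side0.png");w=cv2.imread("pics/wrist0.png")
r=lambda i:cv2.resize(i,(400,300),interpolation=cv2.INTER_CUBIC)
cv2.imwrite("pics/crop1.png",cv2.vconcat([cv2.hconcat([r(s[230:290,310:390]),r(d[207:267,244:324])]),cv2.hconcat([r(w[305:425,270:430]),r(d[295:378,280:391])])]))
E
```

```text
wrist grey [318.7  90.7] 206.0
wrist grey [316.9  71.1] 36.5
side grey [283.1 226. ] 17.5
wrist brass 1517.5 (291, 65, 56, 55) [318.6  93.3]
wrist blue 4408.5 (274, 54, 88, 86) [317.6  96.4]
wrist q [[313, 54], [356, 78], [361, 92], [336, 136], [323, 139], [278, 115], [274, 101], [298, 59]] z12 [[525.0, 148.0], [566.0, 125.0], [571.0, 111.0], [547.0, 67.0], [535.0, 64.0], [492.0, 88.0], [488.0, 102.0], [511.0, 143.0]] z0 [[525.0, 150.0], [568.0, 126.0], [573.0, 112.0], [548.0, 67.0], [535.0, 64.0], [491.0, 88.0], [487.0, 102.0], [510.0, 145.0]]
scene brass 140.0 (342, 245, 17, 18) [349.5 253.6]
scene blue 339.5 (336, 253, 28, 25) [349.9 268.1]
scene q [[363, 275], [339, 277], [336, 257], [361, 253]] z12 [[520.0, 153.0], [577.0, 123.0], [547.0, 65.0], [483.0, 92.0]] z0 [[515.0, 147.0], [572.0, 116.0], [543.0, 59.0], [478.0, 86.0]]
side brass 182.5 (274, 222, 19, 18) [283.4 231.9]
side blue 432.0 (267, 238, 35, 22) [284.8 249.3]
side q [[301, 242], [294, 259], [267, 254], [274, 239]] z12 [[574.0, 110.0], [543.0, 52.0], [485.0, 87.0], [513.0, 140.0]] z0 [[578.0, 125.0], [546.0, 66.0], [
[... 364 characters left out ...]
k [382.4 403.4] 75.0 [ 613.  -249.3   28. ]
scene fix (251, 171, 61, 48) [[289, 171], [311, 200], [272, 218], [251, 189]]
  dark [280.7 196.3] 64.0 [ 567.  -188.9   28. ]
  dark [273.3 213.5] 12.0 [ 617.  -146.6   28. ]
  dark [305.7 198.1] 11.5 [ 510.7 -143.3   28. ]
  dark [255.7 189. ] 11.0 [ 613.3 -253.1   28. ]
  dark [287.2 174.6] 9.5 [ 507.7 -249.6   28. ]
side fix (295, 303, 81, 67) [[355, 303], [375, 348], [374, 358], [309, 369], [295, 314]]
  dark [333.4 335.2] 127.5 [ 559.4 -209.7   28. ]
  dark [367.8 346.5] 20.0 [ 613.7 -253.7   28. ]
  dark [313.5 357.1] 19.0 [ 508.5 -250.4   28. ]
  dark [301.3 316.1] 16.5 [ 511.9 -144.5   28. ]
  dark [351.6 307.2] 14.0 [ 617.2 -147.8   28. ]
```

View pics/crop1.png

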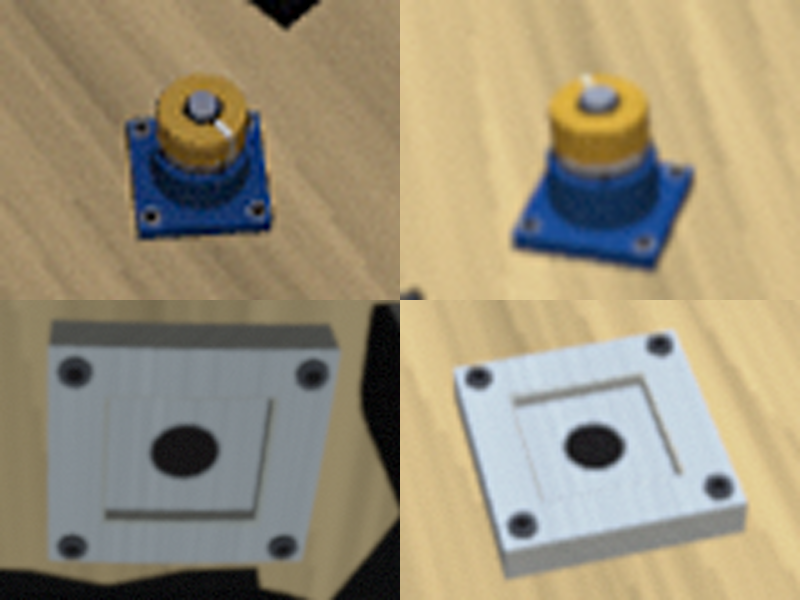

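The crop confirms it: a blue square flange with a brass cap and white mark, and an aluminium plate with a square pocket and four screws. Now I'll triangulate.

Run:
```python
from h import *
W,S,D=cap("wrist"),cap("scene"),cap("side")
print("cam",np.round(rays(W,[[312,239]])[0]))
scr={"a":([299.4,333.3],[305.7,198.1],[301.3,316.1]),"b":([394.3,334.4],[273.3,213.5],[351.6,307.2]),"c":([382.4,403.4],[255.7,189],[367.8,346.5]),"d":([298.3,403.4],[287.2,174.6],[313.5,357.1])}
P=[]
for k,(w,s,d) in scr.items():
    x,r=tri((W,[w]),(S,[s]),(D,[d])); P.append(x); print(k,np.round(x,1),np.round(r,1))
P=np.array(P);c=P.mean(0);e=P[1]-P[0]+P[2]-P[3];f=P[0]-P[3]+P[1]-P[2]
print("fix",c,np.arctan2(e[1],e[0]),np.arctan2(-f[0],f[1]),"sides",np.linalg.norm(e)/2,np.linalg.norm(f)/2)
print("hole z13",onz(W,[[343.3,365]],13),onz(S,[[280.7,196.3]],13),onz(D,[[333.4,335.2]],13))
print("shaft",tri((W,[[318.7,90.7]]),(D,[[283.1,226]]),(S,[[350.5,250.5]])))
b=cv2.convexHull(np.vstack(blobs(mask(W["img"],"blue"),20,(260,40,375,150)))).reshape(-1,2)
print("flange W z12",cv2.minAreaRect(onz(W,b,12)[:,:2].astype(np.float32)))
cs=[tri((W,[w]),(S,[s]),(D,[d])) for w,s,d in (((306,50),(363,276),(274,239)),((367,85),(339,277),(301,242)),((331,144),(336,257),(294,259)),((270,110),(361,253),(267,254)))]
for x,r in cs: print("corner",np.round(x,1),np.round(r,1))
print(np.mean([x for x,_ in cs],0))
```

```text
cam [525.  81. 374.]
a [ 511.2 -142.9   26.8] [1.3 1.2 1. ]
b [ 617.2 -146.4   26.5] [1.2 1.1 0.5]
c [ 613.7 -252.6   26.8] [1.3 1.3 0.5]
d [ 508.  -249.4   26.8] [1.2 1.1 0.8]
fix [ 562.49433075 -197.80980001   26.71115549] -0.031522000247140025 -0.0315287339635272 sides 105.93717409034483 106.43633799758483
hole z13 [[ 562.32096893 -196.51199214   13.        ]] [[ 561.3109618 -200.2231504   13.       ]] [[ 563.4472491  -197.20779731   13.        ]]
shaft (array([529.969238  , 104.73408294,  74.18838185]), [1.2848166926719473, 1.3863481066343173, 1.2093812671626598])
flange W z12 ((529.6298828125, 105.93769836425781), (69.51829528808594, 69.26716613769531), 60.88666534423828)
corner [517.3 152.2   2.7] [1.9 1.8 2.4]
corner [576.2 118.9   5.8] [1.9 1.9 0.7]
corner [544.   59.9   4.3] [1.3 0.9 0.8]
corner [484.1  91.7   9.8] [1.3 1.7 2.1]
[530.40223938 105.66869194   5.64939646]
```

>>> play_rows:
  plan:
    - [1,21,-10,0,0,-0.102,1]
    - [1,21,-10,0,0,-0.102,1]
    - [1,21,-10,0,0,-0.102,1]
    - [1,21,-10,0,0,-0.102,1]
    - [1,21,-10,0,0,-0.102,1]
  grip_force: 60

```text
time_s: 0.87
eef_pos: [531.2, 105.2, 181.6]
ee_rot: [0.002, 0.869, 0.495, 0.001]
force: [0.3, 0.3, -0.4]
grip_width: 0.999
```

```bash
cat >> h.py <<'E'
from scipy.spatial.transform import Rotation as Ro
def st():
    s=sense(); q=s["ee_rot"]; R=Ro.from_quat([*q[1:],q[0]]).as_matrix(); y=R[:,1]
    print("t%.2f"%s["time_s"],"pos",np.round(s["eef_pos"],1),"yawY %.3f"%np.arctan2(y[1],y[0]),"toolz",np.round(R[:,2],3),"j",np.round(s["joints"],3),"F",np.round(s["force"],1),"T",np.round(s["wrist_torque"],2),"w %.3f"%s["grip_width"])
    return s
E
python3 - <<'E'
from h import *
st(); W=cap("wrist","w1"); D=cap("side")
m=mask(W["img"],"blue")
for b in blobs(m,300): print(cv2.boundingRect(b),cv2.contourArea(b))
for b in blobs(mask(W["img"],"brass"),300): print("br",cv2.boundingRect(b),cv2.contourArea(b),np.round(cv2.minEnclosingCircle(b)[0],1),onz(W,[cv2.minEnclosingCircle(b)[0]],69.5))
E
```

```text
t0.87 pos [531.2 105.2 181.6] yawY -0.535 toolz [ 0.004 -0.003 -1.   ] j [-0.02   0.39   1.524 -0.003  1.224  0.517] F [ 0.3  0.3 -0.4] T [-0.09 -0.06 -0.03] w 0.999
(583, 68, 57, 388) 6366.0
(538, 0, 102, 70) 3304.0
(269, 174, 81, 71) 2318.5
br (279, 203, 62, 61) 2055.5 [309.7 233.4] [[530.56330654 107.36198801  69.5       ]]
br (623, 106, 17, 30) 350.5 [631. 120.] [[833.70116591  53.14162961  69.5       ]]
```

View pics/w1.png

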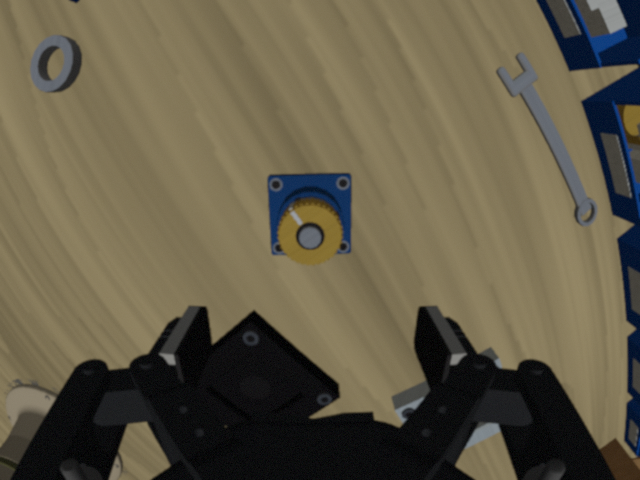

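Unit is central at wrist pixel (310,213), flange square to the jaws, nothing under the fingers. Now I'll descend.

>>> play_rows:
  plan:
    - [-0.2,0.1,-32,0,0,0.006,1]
    - [-0.2,0.1,-32,0,0,0.006,1]
    - [-0.2,0.1,-32,0,0,0.006,1]
    - [-0.2,0.1,-30,0,0,0.006,1]
    - [-0.2,0.1,-25,0,0,0.006,1]

```text
time_s: 1.38
eef_pos: [533.2, 105.9, 31.4]
ee_rot: [0.006, 0.857, 0.515, 0.007]
force: [1.3, -0.4, -0.2]
grip_width: 1.001
```

```bash
python3 -c "
from h import *
st(); cap('wrist','w2'); cap('side','s2')"
```

```text
t1.38 pos [533.2 105.9  31.4] yawY -0.488 toolz [ 0.018 -0.003 -1.   ] j [-0.018  0.585  1.667 -0.004  0.872  0.472] F [ 1.3 -0.4 -0.2] T [0.02 0.02 0.01] w 1.001
```

View pics/w2.png

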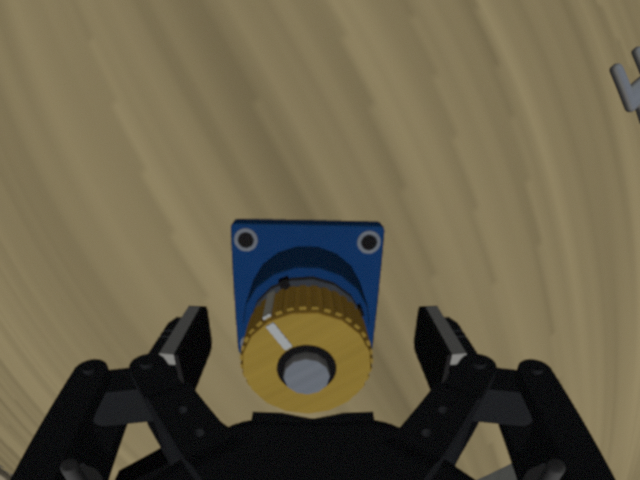

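>>> play_rows:
  plan:
    - [-2.8,0,-6,0.003,0.018,-0.02,1]
    - [0,0,-6,0,0,0,1]
    - [0,0,0,0,0,0,1]

```text
time_s: 1.73
eef_pos: [530.6, 105.0, 20.7]
ee_rot: [-0.001, 0.863, 0.506, -0.002]
force: [-0.8, -0.6, -0.5]
grip_width: 0.999
```

```bash
python3 -c "
from h import *
st()"
```

```text
t1.73 pos [530.6 105.   20.7] yawY -0.510 toolz [-0.004 -0.    -1.   ] j [-0.021  0.607  1.664 -0.     0.875  0.489] F [-0.8 -0.6 -0.5] T [-0.03 -0.02 -0.  ] w 0.999
```

>>> play_rows:
  plan:
    - [-0.2,0.6,-6.5,0,-0.004,0,1]
    - [0,0,0,0,0,0,0.5]
    - [0,0,0,0,0,0,0]
    - [0,0,0,0,0,0,-1]
    - [0,0,0,0,0,0,-1]
  grip_force: 80

```text
time_s: 2.15
eef_pos: [532.1, 105.6, 17.4]
ee_rot: [0.001, 0.862, 0.506, 0.002]
force: [2.2, -0.4, -6.0]
grip_width: 0.61
```

>>> play_rows:
  plan:
    - [0,0,0,0,0,0,-1]
    - [0,0,0,0,0,0,-1]
    - [0,0,0,0,0,0,-1]
    - [0,0,0,0,0,0,-1]

```text
time_s: 2.48
eef_pos: [532.1, 105.6, 17.4]
ee_rot: [0.002, 0.862, 0.506, 0.002]
force: [-0.3, -0.3, -0.4]
grip_width: 0.606
```

```bash
python3 -c "
from h import *
st(); cap('wrist','w3')"
```

```text
t2.48 pos [532.1 105.6  17.4] yawY -0.509 toolz [ 0.006 -0.    -1.   ] j [-0.02   0.611  1.668  0.     0.857  0.489] F [-0.3 -0.3 -0.4] T [ 0.    0.02 -0.03] w 0.606
```

>>> play_rows:
  plan:
    - [0,0,4,0,0,0,-1]
    - [0,0,12,0,0,0,-1]
    - [0,0,20,0,0,0,-1]
    - [0,0,20,0,0,0,-1]
    - [0,0,0,0,0,0,-1]

```text
time_s: 2.95
eef_pos: [528.5, 105.7, 72.2]
ee_rot: [-0.001, 0.862, 0.506, -0.002]
force: [1.9, -0.2, -5.9]
grip_width: 0.607
```

```bash
python3 -c "
from h import *
st(); W=cap('wrist','w4'); S=cap('side','s4'); w3=cv2.imread('pics/w3.png')
cv2.imwrite('pics/c4.png',cv2.hconcat([cv2.resize(W['img'],(400,300)),cv2.resize(S['img'][100:340,150:470],(400,300))]))"
```

```text
t2.95 pos [528.5 105.7  72.2] yawY -0.509 toolz [-0.005  0.    -1.   ] j [-0.02   0.523  1.639 -0.     0.984  0.489] F [ 1.9 -0.2 -5.9] T [ 0.07 -0.13 -0.02] w 0.607
```

View pics/c4.png

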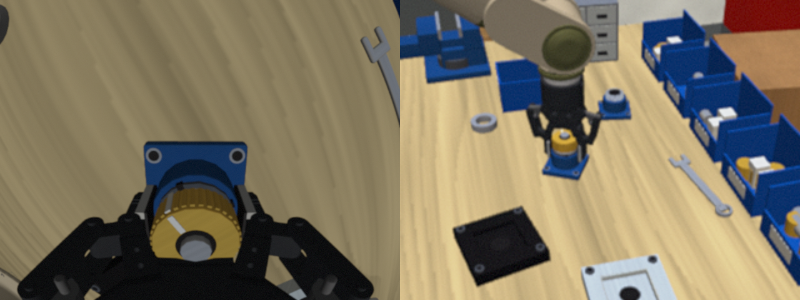

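Unit lifted level, flange free, in the jaws. Carrying it over to the fixture.

>>> play_rows:
  plan:
    - [2,-15,10,0,0,0.05,-1]
    - [4,-25,10,0,0,0.05,-1]
    - [4,-32,6,0,0,0.05,-1]
    - [4,-32,0,0,0,0.05,-1]
    - [4,-32,0,0,0,0.05,-1]

```text
time_s: 3.47
eef_pos: [539.4, -28.8, 87.2]
ee_rot: [-0.007, 0.787, 0.617, -0.01]
force: [1.2, 0.2, -6.4]
grip_width: 0.601
```

>>> play_rows:
  plan:
    - [4,-32,0,0,0,0.05,-1]
    - [4,-32,0,0,0,0.05,-1]
    - [4,-32,0,0,0,0.05,-1]
    - [3,-25,0,0,0,0.05,-1]
    - [0,0,0,0,0,0,-1]

```text
time_s: 3.88
eef_pos: [550.8, -160.1, 77.8]
ee_rot: [-0.011, 0.718, 0.696, -0.014]
force: [0.3, 0.2, -7.1]
grip_width: 0.604
```

```bash
python3 -c "
from h import *
st()"
```

```text
t3.88 pos [ 550.8 -160.1   77.8] yawY -0.032 toolz [-0.035 -0.003 -0.999] j [-0.478  0.593  1.5   -0.022  1.078 -0.436] F [ 0.3  0.2 -7.1] T [ 0.04 -0.01 -0.  ] w 0.604
```

>>> play_rows:
  plan:
    - [6,-20,8,0.003,-0.035,0,-1]
    - [6,-17,5,0,0,0,-1]
    - [0,0,0,0,0,0,-1]
    - [0,0,0,0,0,0,-1]

```text
time_s: 4.22
eef_pos: [559.4, -197.7, 82.6]
ee_rot: [-0.007, 0.72, 0.694, -0.001]
force: [-1.0, 0.5, -6.4]
grip_width: 0.603
```

```bash
python3 -c "
from h import *
st(); cap('wrist','w5'); cap('side','s5')"
```

```text
t4.22 pos [ 559.4 -197.7   82.6] yawY -0.036 toolz [-0.011  0.008 -1.   ] j [-5.370e-01  6.150e-01  1.447e+00  1.000e-03  1.093e+00 -5.020e-01] F [-1.   0.5 -6.4] T [ 0.04  0.01 -0.01] w 0.603
```

View pics/w5.png

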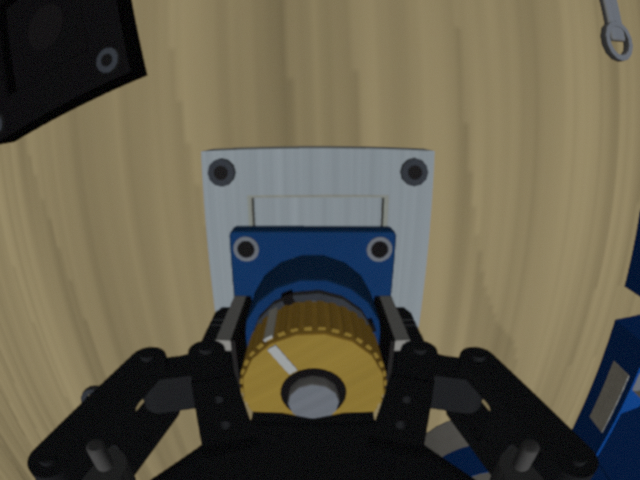

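Wrist view: flange over the fixture, its front edge at row 227, columns 231–395. The pocket edge is at row 195, columns 252–385, and the screws are at (221,172) and (414,172). Next I'll measure the offset.

```bash
cat > rel.py <<'E'
from h import *
import sys
def rel(zl,zs=27.,ztop=24.):   # zl: lift of the unit above the bench
    s=st(); W=cap("wrist"); im=W["img"]; b=mask(im,"blue")
    b=cv2.morphologyEx(b,cv2.MORPH_OPEN,np.ones((5,5),np.uint8))
    b=(cv2.connectedComponents(b)[1]==cv2.connectedComponents(b)[1][max(0,int(np.argmax(b[:,312]>0))+3),312]).astype(np.uint8)
    top=int(np.argmax(b[:,312]>0))
    cols=np.arange(262,366,4); e=np.c_[cols,[np.argmax(b[:,c]>0)-.5 for c in cols]]
    rows=np.arange(top+8,top+45,4); L=np.c_[[np.argmax(b[r]>0)-.5 for r in rows],rows]; R=np.c_[[639.5-np.argmax(b[r][::-1]>0) for r in rows],rows]
    z=zl+12
    f=lambda P:onz(W,P,z)[:,:2]
    E,L,R=f(e),f(L),f(R)
    yaw=np.polyfit(E[:,0],E[:,1],1)[0]; yl=-np.polyfit(L[:,1],L[:,0],1)[0]; yr=-np.polyfit(R[:,1],R[:,0],1)[0]
    u=np.array([np.cos(yaw),np.sin(yaw)]);v=np.array([-u[1],u[0]])
    mid=(np.median(L@u)+np.median(R@u))/2; C=mid*u+(np.median(E@v)-36)*v
    print("flange",np.round(C,1),"yaw %.3f %.3f %.3f"%(yaw,yl,yr),"width %.1f"%(np.median(R@u)-np.median(L@u)), "top row",top)
    g=blobs(mask(im,"grey"),2000)[0]; ins=np.zeros(im.shape[:2],np.uint8); cv2.drawContours(ins,[cv2.convexHull(g)],-1,255,-1)
    dk=[c for c in blobs(mask(im,"dark")&ins,60) if cv2.contourArea(c)<900 and cv2.boundingRect(c)[1]<top]
    q=sorted([cv2.minEnclosingCircle(c)[0] for c in dk]); Q=onz(W,q,zs)[:,:2]; print("screws",np.round(q,1).tolist(),np.round(Q,1).tolist())
    if len(Q)>=2:
        d=Q[-1]-Q[0]; w=d/np.linalg.norm(d); n=np.array([-w[1],w[0]]); F=(Q[0]+Q[-1])/2-53.1*n
        print("fixture",np.round(F,1),"yaw %.3f"%np.arctan2(w[1],w[0]),"spacing %.1f"%np.linalg.norm(d)); print("go (world)",np.round(F-C,1),"yaw %.3f"%(np.arctan2(w[1],w[0])-yaw))
rel(float(sys.argv[1]))
E
python3 rel.py 65.2
```

```text
t4.32 pos [ 559.5 -197.2   82.8] yawY -0.035 toolz [-0.011  0.007 -1.   ] j [-5.370e-01  6.140e-01  1.448e+00  1.000e-03  1.093e+00 -5.020e-01] F [-0.1  0.3 -7.7] T [-0.01  0.01 -0.02] w 0.603
flange [ 562.3 -196.1] yaw -0.034 -0.609 0.324 width 64.6 top row 228
screws [[221.5, 172.5], [413.5, 172.5]] [[510.8, -141.1], [616.5, -144.3]]
fixture [ 562.  -195.8] yaw -0.031 spacing 105.7
go (world) [-0.3  0.3] yaw 0.003
```

```bash
sed -i 's/top+8,top+45,4/top+6,top+24,2/' rel.py; python3 rel.py 65.2
python3 - <<'E'
from h import *
W=cap("wrist"); im=W["img"]
g=cv2.inRange(cv2.cvtColor(im,cv2.COLOR_BGR2HSV),(0,0,90),(180,90,255))
for x in (245,380):
    b=blobs(g,20,(x-18,235,x+18,264))
    for c in b[:2]: p=cv2.minEnclosingCircle(c); print(p, onz(W,[p[0]],77.2))
gr=cv2.cvtColor(im,cv2.COLOR_BGR2GRAY).astype(int)
print("row205",gr[208,240:262].tolist(),gr[208,374:396].tolist()); print("col318",gr[185:205,318].tolist())
for q in ([252.5,208],[384,208],[318,195]): print(q,onz(W,[q],24))
E
```

```text
t4.37 pos [ 559.7 -197.    83.3] yawY -0.034 toolz [-0.01   0.007 -1.   ] j [-5.360e-01  6.140e-01  1.447e+00  1.000e-03  1.093e+00 -5.020e-01] F [ 0.4 -0.1 -6.8] T [ 0.03 -0.09  0.03] w 0.606
flange [ 560. -196.] yaw -0.030 1.930 -2.412 width 47.9 top row 228
screws [[221.3, 172.9], [412.8, 172.7]] [[510.8, -141.2], [616.5, -144.3]]
fixture [ 562.1 -195.8] yaw -0.030 spacing 105.7
go (world) [2.1 0.2] yaw 0.001
((245.8478240966797, 248.2391357421875), 13.041584014892578) [[ 532.1830592  -168.53191863   77.2       ]]
((229.0, 249.0), 14.14223575592041) [[ 524.60124582 -168.68590276   77.2       ]]
((378.6408386230469, 248.54225158691406), 12.85686206817627) [[ 589.57641842 -170.36139596   77.2       ]]
((395.0, 249.0), 14.14223575592041) [[ 596.83769349 -170.81130116   77.2       ]]
row205 [136, 137, 137, 136, 137, 135, 135, 133, 130, 129, 120, 98, 77, 89, 115, 130, 138, 138, 138, 137, 137, 137] [136, 136, 135, 132, 130, 117, 94, 72, 93, 119, 129, 129, 130, 132, 135, 135, 138, 139, 136, 137, 137, 137]
col318 [136, 136, 137, 136, 136, 135, 138, 136, 135, 135, 132, 127, 128, 133, 136, 136, 137, 137, 136, 136]
[252.5, 208] [[ 526.68767876 -162.65093494   24.        ]]
[384, 208] [[ 601.16339133 -164.87352816   24.        ]]
[318, 195] [[ 563.97099663 -156.51965832   24.        ]]
```

>>> play_rows:
  plan:
    - [1.2,1,-10,-0.007,-0.01,0,-1]
    - [1.2,0.5,-12,0,0,0,-1]
    - [0,0,-9,0,0,0,-1]
    - [0,0,0,0,0,0,-1]

```text
time_s: 4.8
eef_pos: [562.7, -193.5, 51.2]
ee_rot: [0.001, 0.718, 0.696, 0.0]
force: [-1.0, 0.4, -8.2]
grip_width: 0.604
```

```bash
python3 -c "
from h import *
st(); W=cap('wrist','w6'); D=cap('side','s6'); S=cap('scene','sc6')
r=lambda i:cv2.resize(i,(400,300),interpolation=cv2.INTER_CUBIC)
i=W['img']
a=cv2.resize(i[120:300,192:432],(800,600),interpolation=cv2.INTER_CUBIC)
cv2.imwrite('pics/c6.png',cv2.vconcat([cv2.resize(i[150:285,192:432],(640,360),interpolation=cv2.INTER_CUBIC),cv2.hconcat([cv2.resize(D['img'][280:385,275:415],(320,240)),cv2.resize(S['img'][140:245,210:350],(320,240))])]))"
```

```text
t4.80 pos [ 562.7 -193.5   51.2] yawY -0.032 toolz [ 0.001 -0.001 -1.   ] j [-0.528  0.653  1.475 -0.     1.012 -0.496] F [-1.   0.4 -8.2] T [0.04 0.03 0.02] w 0.604
```

View pics/c6.png

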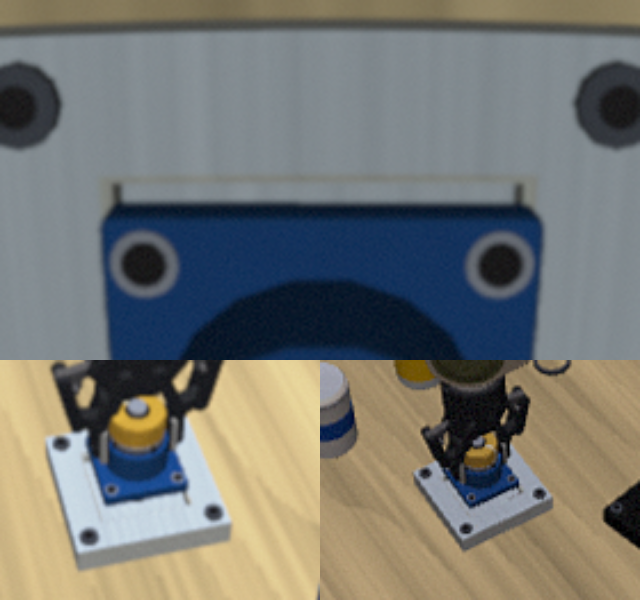

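Run:
```python
from h import *
W=cap("wrist"); c=lambda x,y:[192+x/2.667,150+y/2.667]
pr=lambda n,p,z:print(n,np.round(onz(W,[c(*p)],z)[0],1))
pr("rimL z24",(102,178),24);pr("rimR z24",(538,178),24);pr("inL z22",(118,183),22);pr("inR z22",(522,183),22)
pr("scrL",(15,106),27.5);pr("scrR",(621,106),27.5)
for zb in (32,33.8):
    print("zb",zb); pr("botmid",(321,205),zb);pr("botL",(108,208),zb);pr("botR",(538,208),zb);pr("holeL",(145,264),zb+12);pr("holeR",(500,264),zb+12);pr("edgeL",(103,235),zb+12);pr("edgeR",(542,235),zb+12);pr("topmid",(321,217),zb+12)
# scene+side check of flange corner / shaft
D,S=cap("side"),cap("scene")
for C,roi in ((D,(275,280,415,385)),(S,(210,140,350,245))):
    b=np.vstack(blobs(mask(C["img"],"blue"),30,roi)); h=cv2.approxPolyDP(cv2.convexHull(b),2,True).reshape(-1,2)
    print(C["name"],h.tolist()); print(np.round(onz(C,h,33)[:,:2]).tolist())
```

```text
rimL z24 [ 525.2 -157.4   24. ]
rimR z24 [ 604.9 -160.    24. ]
inL z22 [ 527.7 -159.    22. ]
inR z22 [ 602.3 -161.4   22. ]
scrL [ 511.1 -142.6   27.5]
scrR [ 619.2 -146.1   27.5]
zb 32
botmid [ 565.1 -161.6   32. ]
botL [ 527.7 -160.9   32. ]
botR [ 603.3 -163.3   32. ]
holeL [ 535.8 -167.3   44. ]
holeR [ 594.5 -169.2   44. ]
edgeL [ 529.2 -162.    44. ]
edgeR [ 601.4 -164.4   44. ]
topmid [ 565.1 -160.2   44. ]
zb 33.8
botmid [ 565.1 -161.1   33.8]
botL [ 528.1 -160.4   33.8]
botR [ 602.9 -162.8   33.8]
holeL [ 536.1 -166.7   45.8]
holeR [ 594.1 -168.5   45.8]
edgeL [ 529.6 -161.5   45.8]
edgeR [ 601.  -163.8   45.8]
topmid [ 565.1 -159.6   45.8]
side [[349, 311], [356, 335], [322, 341], [315, 318]]
[[607.0, -161.0], [600.0, -225.0], [533.0, -222.0], [536.0, -161.0]]
scene [[296, 194], [275, 203], [210, 174], [210, 169], [223, 158], [288, 180]]
[[528.0, -168.0], [595.0, -173.0], [698.0, -375.0], [689.0, -393.0], [636.0, -411.0], [519.0, -226.0]]
```

>>> play_rows:
  plan:
    - [-0.4,-0.6,-5,0,0,0,-1]
    - [0,0,0,0,0,0,-1]
    - [0,0,0,0,0,0,-1]

```text
time_s: 5.35
eef_pos: [563.9, -195.7, 49.5]
ee_rot: [0.004, 0.718, 0.696, 0.001]
force: [0.7, -0.4, -6.5]
grip_width: 0.606
```

```bash
python3 -c "
from h import *
st(); W=cap('wrist','w7'); st()"
```

```text
t5.35 pos [ 563.9 -195.7   49.5] yawY -0.032 toolz [ 0.007 -0.004 -1.   ] j [-0.53   0.656  1.476 -0.     1.002 -0.498] F [ 0.7 -0.4 -6.5] T [ 0.01 -0.03  0.02] w 0.606
t5.40 pos [ 563.7 -195.6   49.3] yawY -0.032 toolz [ 0.006 -0.004 -1.   ] j [-0.53   0.656  1.476 -0.     1.002 -0.498] F [-0.6  0.1 -6.4] T [-0.01  0.02 -0.03] w 0.604
```

```bash
cat > rel2.py <<'E'
from h import *
import sys
def circ(c,amin,amax,m,roi):
    return [cv2.minEnclosingCircle(b)[0] for b in blobs(m,amin,roi) if cv2.contourArea(b)<amax]
s=st(); W=cap("wrist"); im=W["img"]
zb=s["eef_pos"][2]-17.4+(float(sys.argv[1]) if len(sys.argv)>1 else 0)
ho=cv2.HoughCircles(cv2.GaussianBlur(cv2.cvtColor(im,cv2.COLOR_BGR2GRAY),(3,3),0),cv2.HOUGH_GRADIENT_ALT,1.2,30,param1=120,param2=0.7,minRadius=6,maxRadius=20)
b=cv2.dilate(mask(im,"blue"),np.ones((15,15)))
cs=[] if ho is None else ho[0]
def ref(x,y):  # centroid of the dark core
    x,y=int(round(x)),int(round(y)); g=cv2.cvtColor(im,cv2.COLOR_BGR2GRAY)[y-9:y+10,x-9:x+10].astype(float)
    w=np.clip(60-g,0,None); yy,xx=np.mgrid[-9:10,-9:10]; return [x+(w*xx).sum()/w.sum(),y+(w*yy).sum()/w.sum()]
cs=[c for c in cs if 180<c[0]<450 and 140<c[1]<300]; print(np.round(cs,1).tolist())
top=sorted(cs,key=lambda c:c[1])
scr=[c[:2] for c in top if c[1]<top[0][1]+12]; hol=[c[:2] for c in top if top[0][1]+30<c[1]<top[0][1]+110 and 215<c[0]<410]
Q=onz(W,scr,27.5)[:,:2]; H=onz(W,hol,zb+12)[:,:2]
print("scr",np.round(Q,1).tolist(),"hol",np.round(H,1).tolist(),"zb %.1f"%zb)
q,h=Q.mean(0),H.mean(0); n=np.array([.031,1]); print("go",np.round((q-24.1*n)-h+[0.3,0],2), "hole yaw", np.polyfit(H[:,0],H[:,1],1)[0], "scr yaw",np.polyfit(Q[:,0],Q[:,1],1)[0]); st()
E
python3 rel2.py
```

```text
t5.40 pos [ 563.7 -195.6   49.3] yawY -0.032 toolz [ 0.006 -0.004 -1.   ] j [-0.53   0.656  1.476 -0.     1.002 -0.498] F [-0.6  0.1 -6.4] T [-0.01  0.02 -0.03] w 0.604
[[379.20001220703125, 248.39999389648438, 12.5], [246.0, 248.39999389648438, 12.600000381469727], [423.6000061035156, 186.0, 13.699999809265137], [193.1999969482422, 186.0, 13.600000381469727]]
scr [[617.2, -144.8], [510.5, -141.2]] hol [[593.5, -168.7], [536.5, -166.8]] zb 31.9
go [-1.57  0.63] hole yaw -0.0335869407841217 scr yaw -0.033642944084335505
t5.45 pos [ 563.7 -195.6   49.4] yawY -0.032 toolz [ 0.006 -0.004 -1.   ] j [-0.53   0.656  1.476 -0.     1.003 -0.498] F [-0.7 -0.  -7.6] T [0.04 0.   0.01] w 0.604
```

>>> play_rows:
  plan:
    - [-1.2,0.5,-4,0.004,0.006,0,-1]
    - [0,0,-4,0,0,0,-1]
    - [0,0,0,0,0,0,-1]

```text
time_s: 5.7
eef_pos: [562.5, -195.1, 40.9]
ee_rot: [-0.0, 0.718, 0.696, 0.0]
force: [0.8, 0.5, -7.0]
grip_width: 0.604
```

```bash
python3 rel2.py
```

```text
t5.70 pos [ 562.5 -195.1   40.9] yawY -0.032 toolz [-0.  0. -1.] j [-0.531  0.669  1.479  0.     0.994 -0.499] F [ 0.8  0.5 -7. ] T [0.01 0.01 0.04] w 0.604
[[246.0, 248.39999389648438, 12.699999809265137], [379.20001220703125, 248.39999389648438, 12.5], [190.8000030517578, 190.8000030517578, 14.300000190734863], [432.0, 190.8000030517578, 14.300000190734863]]
scr [[510.5, -141.4], [617.2, -144.8]] hol [[535.1, -166.3], [592.2, -168.1]] zb 23.5
go [-0.26  0.  ] hole yaw -0.03133306933443101 scr yaw -0.03171566352978926
t5.75 pos [ 562.6 -195.2   41.1] yawY -0.032 toolz [ 0.  0. -1.] j [-0.531  0.668  1.479  0.     0.994 -0.499] F [ 0.8 -0.5 -8.3] T [ 0.05 -0.02  0.  ] w 0.605
```

Aligned to about 0.3 mm. Lowering gently.

>>> play_rows:
  plan:
    - [-0.2,0,-4,0,0,0,-1]
    - [0,0,-3,0,0,0,-1]
    - [0,0,0,0,0,0,-1]

```text
time_s: 6.0
eef_pos: [562.4, -195.2, 33.5]
ee_rot: [0.0, 0.718, 0.696, 0.0]
force: [0.0, 0.9, -6.8]
grip_width: 0.604
```

```bash
python3 rel2.py
```

```text
t6.00 pos [ 562.4 -195.2   33.5] yawY -0.032 toolz [ 0.  0. -1.] j [-0.531  0.679  1.484  0.     0.979 -0.499] F [ 0.   0.9 -6.8] T [ 0.    0.09 -0.04] w 0.604
[[379.20001220703125, 248.39999389648438, 12.600000381469727], [246.0, 248.39999389648438, 12.600000381469727], [436.79998779296875, 193.1999969482422, 14.899999618530273], [184.8000030517578, 193.1999969482422, 15.0]]
scr [[617.0, -144.5], [510.2, -141.1]] hol [[592.2, -168.2], [535.1, -166.4]] zb 16.1
go [-0.5   0.38] hole yaw -0.03143056400377616 scr yaw -0.031876020192997394
t6.05 pos [ 562.5 -195.2   33.7] yawY -0.032 toolz [ 0.  0. -1.] j [-0.531  0.679  1.483  0.     0.979 -0.499] F [-0.2  0.1 -7. ] T [0.04 0.04 0.  ] w 0.604
```

In the pocket at 16 mm with no contact force. About 3 mm to the floor.

>>> play_rows:
  plan:
    - [-0.2,0.1,-2,0,0,0,-1]
    - [0,0,-1.5,0,0,0,-1]
    - [0,0,0,0,0,0,-1]

```text
time_s: 6.3
eef_pos: [562.4, -195.3, 30.6]
ee_rot: [0.0, 0.718, 0.696, 0.0]
force: [-0.0, -0.2, -6.1]
grip_width: 0.603
```

```bash
python3 -c "
from h import *
st()"
```

```text
t6.30 pos [ 562.4 -195.3   30.6] yawY -0.032 toolz [ 0.001 -0.    -1.   ] j [-0.531  0.683  1.486  0.     0.972 -0.499] F [-0.  -0.2 -6.1] T [ 0.11  0.   -0.  ] w 0.603
```

>>> play_rows:
  plan:
    - [0,0,-1.5,0,0,0,-1]
    - [0,0,-1,0,0,0,-1]
    - [0,0,0,0,0,0,-1]

```text
time_s: 6.55
eef_pos: [562.7, -195.4, 30.8]
ee_rot: [0.001, 0.718, 0.696, 0.0]
force: [-0.2, -0.1, -7.2]
grip_width: 0.602
```

```bash
python3 rel2.py; python3 -c "
from h import *
W=cap('wrist','w8'); D=cap('side','s8')
cv2.imwrite('pics/c8.png',cv2.hconcat([cv2.resize(W['img'][140:440,150:470],(400,375)),cv2.resize(D['img'][280:385,285:397],(400,375))]))"
```

```text
t6.55 pos [ 562.7 -195.4   30.8] yawY -0.032 toolz [ 0.002 -0.001 -1.   ] j [-0.531  0.683  1.485 -0.     0.971 -0.499] F [-0.2 -0.1 -7.2] T [ 0.04 -0.05  0.01] w 0.602
[[182.39999389648438, 194.39999389648438, 15.100000381469727], [379.20001220703125, 248.39999389648438, 12.699999809265137], [438.0, 194.39999389648438, 14.699999809265137], [246.0, 248.39999389648438, 12.0]]
scr [[510.4, -141.3], [616.9, -144.7]] hol [[592.5, -168.4], [535.4, -166.6]] zb 13.4
go [-0.75  0.41] hole yaw -0.03158810370366039 scr yaw -0.0318868653142329
t6.60 pos [ 562.8 -195.5   30.8] yawY -0.032 toolz [ 0.002 -0.001 -1.   ] j [-0.531  0.683  1.485 -0.     0.971 -0.499] F [ 0.3 -0.2 -6.5] T [-0.02 -0.04 -0.01] w 0.607
```

View pics/c8.png

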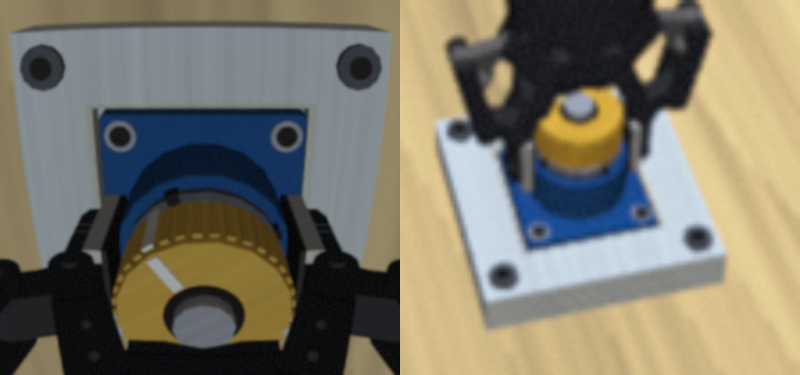

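>>> play_rows:
  plan:
    - [-0.4,0.2,-2,0,0,0,-1]
    - [0,0,-2,0,0,0,-1]

```text
time_s: 6.87
eef_pos: [562.8, -195.6, 30.3]
ee_rot: [0.002, 0.718, 0.696, 0.0]
force: [-13.3, 4.7, 18.4]
grip_width: 0.605
```

```bash
python3 -c "
from h import *
st()"
```

```text
t6.87 pos [ 562.8 -195.6   30.3] yawY -0.032 toolz [ 0.003 -0.002 -1.   ] j [-0.531  0.683  1.486 -0.     0.969 -0.499] F [-13.3   4.7  18.4] T [ 0.91  1.83 -0.07] w 0.605
```

Seated: contact at 30.3 mm, 18 N, and the picture shows the flange square in the pocket. Relaxing, then releasing.

>>> play_rows:
  plan:
    - [0,0,0,0,0,0,-1]
    - [0,0,0,0,0,0,-0.2]
    - [0,0,0,0,0,0,0.4]
    - [0,0,0,0,0,0,1]
    - [0,0,0,0,0,0,1]

```text
time_s: 7.28
eef_pos: [564.2, -196.3, 32.0]
ee_rot: [0.004, 0.718, 0.696, 0.001]
force: [0.3, 0.8, -0.3]
grip_width: 0.955
```

>>> play_rows:
  plan:
    - [0,0,0,0,0,0,1]
    - [0,0,9,0,0,0,1]
    - [0,0,9,0,0,0,1]
    - [0,0,8,0,0,0,1]
    - [0,0,0,0,0,0,1]

```text
time_s: 7.7
eef_pos: [565.3, -197.0, 61.9]
ee_rot: [0.006, 0.718, 0.696, 0.001]
force: [-0.3, -0.2, 0.6]
grip_width: 1.001
```

```bash
python3 rel2.py
python3 - <<'E'
from h import *
W=cap("wrist","w9")
b=blobs(mask(W["img"],"brass"),300)[0]; print(cv2.boundingRect(b),cv2.contourArea(b))
g=[c for c in blobs(mask(W["img"],"grey"),60,(200,280,430,440))]
for c in g[:6]: print(cv2.boundingRect(c),cv2.contourArea(c))
E
```

```text
t7.70 pos [ 565.3 -197.    61.9] yawY -0.032 toolz [ 0.01  -0.006 -1.   ] j [-0.531  0.64   1.466 -0.     1.024 -0.499] F [-0.3 -0.2  0.6] T [ 0.01 -0.02 -0.01] w 1.001
[[250.8000030517578, 225.60000610351562, 12.5], [363.6000061035156, 225.60000610351562, 11.100000381469727], [412.79998779296875, 178.8000030517578, 12.899999618530273], [196.8000030517578, 180.0, 12.800000190734863]]
scr [[617.1, -144.8], [510.3, -141.7]] hol [[541.0, -158.0], [588.2, -159.6]] zb 44.5
go [-1.35 -8.54] hole yaw -0.03411769809376394 scr yaw -0.029150416285018965
t7.75 pos [ 565.1 -196.9   61.2] yawY -0.032 toolz [ 0.009 -0.006 -1.   ] j [-0.531  0.641  1.466 -0.     1.023 -0.499] F [ 0.8 -1.2 -0.3] T [-0.06  0.01 -0.03] w 1.003
(249, 285, 118, 97) 8632.5
(344, 280, 81, 94) 4400.5
(200, 280, 72, 94) 3032.0
(271, 296, 23, 25) 192.0
```

>>> play_rows:
  plan:
    - [-2.6,0.7,-2.5,0.006,0.01,0,1]
    - [0,0,-1.5,0,0,0,1]
    - [0,0,0,0,0,0,1]

```text
time_s: 8.05
eef_pos: [561.3, -195.6, 55.2]
ee_rot: [-0.002, 0.718, 0.696, -0.001]
force: [-0.5, -0.9, 0.1]
grip_width: 0.994
```

Run:
```python
from h import *
st(); W=cap("wrist","w10")
g=cv2.GaussianBlur(cv2.cvtColor(W["img"],cv2.COLOR_BGR2GRAY),(3,3),0)
ho=cv2.HoughCircles(g,cv2.HOUGH_GRADIENT_ALT,1.2,20,param1=120,param2=0.6,minRadius=8,maxRadius=90)
for c in ho[0]:
  if c[1]>200: print(np.round(c,1),np.round(onz(W,[c[:2]],88)[0],1))
```

```text
t8.05 pos [ 561.3 -195.6   55.2] yawY -0.032 toolz [-0.004  0.002 -1.   ] j [-0.532  0.649  1.47  -0.     1.027 -0.5  ] F [-0.5 -0.9  0.1] T [-0.01 -0.02 -0.03] w 0.994
[316.8 324.   67.4] [ 563.7 -182.    88. ]
[308.4 300.   64.3] [ 561.1 -172.5   88. ]
[258.  231.6  15.9] [ 546.2 -148.2   88. ]
[374.4 232.8  14.8] [ 582.6 -149.7   88. ]
[308.4 349.2  18.4] [ 560.4 -192.5   88. ]
[223.2 366.   14.1] [ 527.9 -200.5   88. ]
[403.2 363.6  13.6] [ 595.6 -201.2   88. ]
[477.6 462.   21.4] [ 643.4 -272.8   88. ]
[489.6 434.4  16.4] [ 644.2 -251.1   88. ]
```

View pics/w10.png

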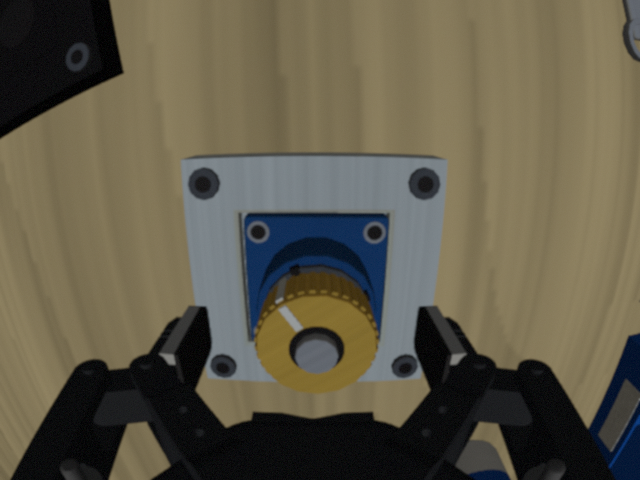

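Wrist view: unit seated, cap disc centred at about (317,342), a bit right of the jaw midline at column 312.5. Shift +1.4 mm in x, raise 2 mm and close on the cap.

>>> play_rows:
  plan:
    - [1.5,0.2,2.5,-0.002,-0.004,0,1]
    - [0,0,0,0,0,0,1]

```text
time_s: 8.27
eef_pos: [562.7, -195.3, 57.4]
ee_rot: [-0.0, 0.718, 0.696, -0.0]
force: [0.7, -0.5, -0.7]
grip_width: 0.999
```

```bash
python3 -c "
from h import *
st()"
```

```text
t8.27 pos [ 562.7 -195.3   57.4] yawY -0.032 toolz [-0.001  0.001 -1.   ] j [-0.531  0.646  1.468  0.     1.028 -0.499] F [ 0.7 -0.5 -0.7] T [ 0.02 -0.02 -0.07] w 0.999
```

>>> play_rows:
  plan:
    - [0,0,0,0,0,0,0.2]
    - [0,0,0,0,0,0,-1]
    - [0,0,0,0,0,0,-1]
    - [0,0,0,0,0,0,-1]
    - [0,0,0,0,0,0,-1]
  grip_force: 60

```text
time_s: 8.68
eef_pos: [562.9, -195.3, 57.9]
ee_rot: [-0.0, 0.718, 0.696, 0.0]
force: [-0.5, -0.2, -2.0]
grip_width: 0.518
```

>>> play_rows:
  plan:
    - [0,0,0,0,0,0,-1]
    - [0,0,0,0,0,0,-1]
    - [0,0,0,0,0,0,-1]

```text
time_s: 8.93
eef_pos: [562.9, -195.3, 57.9]
ee_rot: [-0.0, 0.718, 0.696, 0.0]
force: [0.7, 0.3, 0.7]
grip_width: 0.516
```

```bash
python3 -c "
from h import *
st()"
```

```text
t8.93 pos [ 562.9 -195.3   57.9] yawY -0.032 toolz [-0.  0. -1.] j [-0.53   0.646  1.468  0.     1.029 -0.499] F [0.7 0.3 0.7] T [ 0.05  0.03 -0.02] w 0.516
```

Gripping the cap: 0.516 against 0.606 on the housing, the same ratio as 46 to 54 mm. Turning clockwise.

>>> play_rows:
  plan:
    - [0,0,-0.05,0,0,-0.1,-1]
    - [0,0,-0.05,0,0,-0.1,-1]
    - [0,0,-0.05,0,0,-0.1,-1]
    - [0,0,-0.05,0,0,-0.1,-1]
    - [0,0,-0.05,0,0,-0.1,-1]

```text
time_s: 9.35
eef_pos: [563.5, -195.4, 57.6]
ee_rot: [0.001, 0.872, 0.489, 0.0]
force: [0.5, -0.8, 0.0]
grip_width: 0.518
```

```bash
python3 -c "
from h import *
st(); W=cap('wrist','w11')
g=W['img']
st()"
```

```text
t9.35 pos [ 563.5 -195.4   57.6] yawY -0.549 toolz [ 0.001 -0.001 -1.   ] j [-0.53   0.646  1.467 -0.     1.026  0.019] F [ 0.5 -0.8  0. ] T [-0.04 -0.04  0.14] w 0.518
t9.40 pos [ 563.5 -195.4   57.6] yawY -0.555 toolz [ 0.001 -0.001 -1.   ] j [-0.53   0.646  1.467 -0.     1.026  0.025] F [ 0.3 -1.3  0.5] T [-0.01  0.01 -0.03] w 0.520
```

>>> play_rows:
  plan:
    - [-0.1,0,-0.05,0,0,-0.1,-1]
    - [-0.1,0,-0.05,0,0,-0.1,-1]
    - [-0.1,0,-0.05,0,0,-0.1,-1]
    - [-0.1,0,-0.05,0,0,-0.1,-1]
    - [0,0,-0.05,0,0,-0.1,-1]

```text
time_s: 9.82
eef_pos: [563.5, -195.9, 57.4]
ee_rot: [0.002, 0.968, 0.252, 0.0]
force: [0.5, -0.5, 0.6]
grip_width: 0.516
```

>>> play_rows:
  plan:
    - [-0.1,0,-0.05,0,0,-0.1,-1]
    - [-0.1,0,-0.05,0,0,-0.1,-1]
    - [-0.1,0,-0.05,0,0,-0.1,-1]
    - [-0.1,0,-0.05,0,0,-0.1,-1]
    - [0,0,-0.05,0,0,-0.1,-1]

```text
time_s: 10.23
eef_pos: [563.8, -196.8, 57.1]
ee_rot: [0.003, 1.0, -0.001, 0.001]
force: [-1.0, -0.7, 1.2]
grip_width: 0.524
```

```bash
python3 -c "
from h import *
st()"
```

```text
t10.23 pos [ 563.8 -196.8   57.1] yawY -1.573 toolz [ 0.001 -0.005 -1.   ] j [-0.53   0.648  1.466 -0.005  1.024  1.046] F [-1.  -0.7  1.2] T [-0.06  0.02  0.12] w 0.524
```

>>> play_rows:
  plan:
    - [-0.2,0.3,-0.05,0.005,0.001,-0.1,-1]
    - [-0.1,0.3,-0.05,0,0,-0.1,-1]
    - [-0.1,0.3,-0.05,0,0,-0.1,-1]
    - [0,0.2,-0.05,0,0,-0.08,-1]

```text
time_s: 10.57
eef_pos: [563.7, -197.6, 57.0]
ee_rot: [0.002, 0.981, -0.195, 0.001]
force: [-0.3, -1.5, 0.8]
grip_width: 0.519
```

>>> play_rows:
  plan:
    - [-0.1,0.1,-0.04,0,0,-0.07,-1]
    - [-0.1,0.1,-0.04,0,0,-0.07,-1]

```text
time_s: 10.73
eef_pos: [563.5, -197.8, 56.9]
ee_rot: [0.002, 0.965, -0.264, 0.001]
force: [0.7, -0.7, 0.1]
grip_width: 0.519
```

```bash
python3 -c "
from h import *
st()"
```

```text
t10.73 pos [ 563.5 -197.8   56.9] yawY -2.105 toolz [ 0.    -0.005 -1.   ] j [-0.532  0.649  1.465 -0.005  1.025  1.575] F [ 0.7 -0.7  0.1] T [-0.05 -0.09  0.15] w 0.519
```

>>> play_rows:
  plan:
    - [-0.1,0,-0.03,0.003,0,-0.06,-1]
    - [-0.1,0,-0.03,0,0,-0.06,-1]
    - [-0.1,0,-0.03,0,0,-0.06,-1]

```text
time_s: 10.98
eef_pos: [563.3, -198.2, 56.8]
ee_rot: [0.001, 0.937, -0.349, 0.0]
force: [1.5, -0.3, -0.3]
grip_width: 0.519
```

```bash
python3 -c "
from h import *
st()"
```

```text
t10.98 pos [ 563.3 -198.2   56.8] yawY -2.285 toolz [-0.    -0.003 -1.   ] j [-0.533  0.649  1.464 -0.003  1.027  1.753] F [ 1.5 -0.3 -0.3] T [ 0.02 -0.05  1.48] w 0.519
```

Torque jumps to 1.48 N m at yaw −2.285, after 2.25 rad, so the cap has bottomed. Relaxing and reading.

>>> play_rows:
  plan:
    - [0,0,0,0,0,0,-1]
    - [0,0,0,0,0,0,-1]

```text
time_s: 11.15
eef_pos: [563.3, -198.2, 56.8]
ee_rot: [0.002, 0.938, -0.346, 0.0]
force: [-0.1, -0.3, 0.4]
grip_width: 0.519
```

```bash
cat > fl.py <<'E'
from h import *
import sys
st(); W=cap("wrist",sys.argv[1]); im=W["img"]
# rows: nearest flange edge and plate edge against the bench, as world lines
g=blobs(mask(im,"grey"),2000,(120,100,520,300)); b=blobs(cv2.morphologyEx(mask(im,"blue"),cv2.MORPH_OPEN,np.ones((5,5),np.uint8)),1500,(200,150,430,330))
for n,cs,z,c0,c1 in (("plate",g,0,200,425),("flange",b,25,262,372)):
    m=np.zeros(im.shape[:2],np.uint8); cv2.drawContours(m,cs[:1],-1,255,-1)
    cols=np.arange(c0,c1); e=np.c_[cols,[np.argmax(m[:,c]>0) for c in cols]]; e=e[e[:,1]>0]
    P=onz(W,e,24 if z==0 else z)[:,:2].astype(np.float32); v=cv2.fitLine(P,cv2.DIST_HUBER,0,.01,.01).ravel()
    print(n,"edge yaw %.4f"%np.arctan(v[1]/v[0]),"(mod pi)",len(P),"pt",np.round(v[2:],1),"rms %.2f"%np.std((P-v[2:])@[-v[1],v[0]]))
st()
E
python3 fl.py w12
```

```text
t11.15 pos [ 563.3 -198.2   56.8] yawY -2.277 toolz [-0.001 -0.004 -1.   ] j [-0.533  0.649  1.464 -0.004  1.027  1.746] F [-0.1 -0.3  0.4] T [ 0.01 -0.08  1.02] w 0.519
plate edge yaw 1.1952 (mod pi) 225 pt [ 620.  -226.3] rms 17.27
flange edge yaw 0.8178 (mod pi) 110 pt [ 587.  -219.8] rms 5.66
t11.20 pos [ 563.3 -198.2   56.8] yawY -2.278 toolz [-0.001 -0.004 -1.   ] j [-0.533  0.649  1.464 -0.004  1.027  1.747] F [-0.1 -0.4 -0.6] T [ 0.   -0.03  1.13] w 0.520
```

```bash
cat > fl.py <<'E'
from h import *
import sys
st(); W=cap("wrist",sys.argv[1]); im=W["img"]; g=cv2.cvtColor(im,cv2.COLOR_BGR2GRAY)
ho=cv2.HoughCircles(cv2.GaussianBlur(g,(3,3),0),cv2.HOUGH_GRADIENT_ALT,1.2,20,param1=120,param2=0.6,minRadius=6,maxRadius=22)
for x,y,r in ho[0]:
    P=onz(W,[[x,y]],26)[0]; d=P[:2]-[562.6,-196.5]; rr=np.linalg.norm(d)
    if 36<rr<90 : print(np.round([x,y,r],1),"P",np.round(P[:2],1),"r %.1f"%rr,"ang mod90 %.3f"%((np.arctan2(d[1],d[0]))%(np.pi/2)-np.pi/4), "blueness",int(im[int(y-r*1.3):int(y+r*1.3),int(x-r*1.3):int(x+r*1.3),0].mean()-im[int(y-r*1.3):int(y+r*1.3),int(x-r*1.3):int(x+r*1.3),2].mean()))
E
python3 fl.py w13
```

```text
t11.20 pos [ 563.3 -198.2   56.8] yawY -2.278 toolz [-0.001 -0.004 -1.   ] j [-0.533  0.649  1.464 -0.004  1.027  1.747] F [-0.1 -0.4 -0.6] T [ 0.   -0.03  1.13] w 0.520
[448.8 297.6  12.9] P [ 506.1 -247.2] r 75.9 ang mod90 -0.054 blueness 6
[325.2 210.   12.4] P [ 588.  -226.2] r 39.1 ang mod90 -0.079 blueness 38
[330.  136.8  13.9] P [ 613.4 -250.5] r 74.1 ang mod90 -0.031 blueness 9
[172.8 268.8  13.6] P [ 616.4 -144.8] r 74.6 ang mod90 -0.020 blueness 7
[235.2 273.6  12.2] P [ 592.4 -169.5] r 40.2 ang mod90 -0.050 blueness 33
[321.6 345.6  15.4] P [ 529.7 -175.2] r 39.2 ang mod90 0.212 blueness -5
[238.8 322.8  14.8] P [ 570.3 -150. ] r 47.1 ang mod90 0.622 blueness -2
[385.2 321.6  14. ] P [ 518.6 -211.5] r 46.5 ang mod90 -0.457 blueness -5
[387.6 295.2  13.8] P [ 531. -222.] r 40.6 ang mod90 -0.105 blueness 24
[298.8 393.6  13.4] P [ 510.8 -141.4] r 75.7 ang mod90 -0.030 blueness -28
[268.8 399.6  15.4] P [ 518.7 -123.5] r 85.2 ang mod90 -0.244 blueness -22
```

The flange holes read yaw −0.076 and the pocket −0.031, so the unit has turned 0.044 clockwise against the pocket walls. That makes the bottomed tool-minus-flange angle −2.202, so the target is −0.631. Backing off.

>>> play_rows:
  plan:
    - [0,0,0.05,0.003,0,0.1,-1]
    - [0,0,0.05,0,0,0.1,-1]
    - [0,0,0.05,0,0,0.1,-1]
    - [0,0,0.05,0,0,0.1,-1]
    - [0,0,0.05,0,0,0.1,-1]

```text
time_s: 11.67
eef_pos: [563.6, -197.4, 57.0]
ee_rot: [-0.002, 0.996, -0.094, 0.0]
force: [0.7, 1.3, -0.1]
grip_width: 0.517
```

>>> play_rows:
  plan:
    - [0,0.1,0.05,0,0,0.1,-1]
    - [0,0.1,0.05,0,0,0.1,-1]
    - [0,0.1,0.05,0,0,0.1,-1]
    - [0,0.1,0.05,0,0,0.1,-1]
    - [0,0.1,0.05,0,0,0.1,-1]

```text
time_s: 12.08
eef_pos: [563.6, -196.3, 57.3]
ee_rot: [-0.004, 0.986, 0.167, 0.0]
force: [-0.1, 1.2, 0.3]
grip_width: 0.515
```

```bash
python3 fl.py w14
```

```text
t12.08 pos [ 563.6 -196.3   57.3] yawY -1.235 toolz [-0.001  0.007 -1.   ] j [-0.534  0.65   1.462  0.007  1.034  0.698] F [-0.1  1.2  0.3] T [-0.13  0.07 -0.16] w 0.515
[276.  217.2  12.8] P [ 589.8 -167.2] r 40.0 ang mod90 0.037 blueness 37
[448.8 229.2  12.9] P [ 613.3 -251.7] r 74.9 ang mod90 -0.043 blueness 8
[384. 252.  12.] P [ 590.6 -224. ] r 39.3 ang mod90 0.009 blueness 38
[247.2 151.2  13.7] P [ 616.1 -144.2] r 74.8 ang mod90 -0.011 blueness 9
[363.6 390.   12.4] P [ 503.9 -249.2] r 78.9 ang mod90 -0.054 blueness -4
[192.  332.4  11.2] P [ 508.9 -141. ] r 77.2 ang mod90 -0.017 blueness 6
[319.2 345.6  16.7] P [ 527. -212.] r 38.8 ang mod90 -0.375 blueness -7
[248.4 304.8  14.4] P [ 538.7 -167.5] r 37.6 ang mod90 -0.097 blueness 2
```

>>> play_rows:
  plan:
    - [0,0.1,0.05,-0.004,0,0.1,-1]
    - [0,0.1,0.05,-0.002,0,0.1,-1]
    - [0,0.1,0.05,0,0,0.1,-1]
    - [0,0.1,0.05,0,0,0.1,-1]
    - [0,0.1,0.05,0,0,0.1,-1]

```text
time_s: 12.55
eef_pos: [563.0, -195.5, 57.5]
ee_rot: [-0.002, 0.911, 0.412, -0.001]
force: [-1.4, 0.4, 0.7]
grip_width: 0.522
```

```bash
python3 fl.py w15; python3 -c "
from h import *
st()"
```

```text
t12.55 pos [ 563.  -195.5   57.5] yawY -0.722 toolz [-0.003  0.003 -1.   ] j [-5.310e-01  6.480e-01  1.464e+00  1.000e-03  1.033e+00  1.910e-01] F [-1.4  0.4  0.7] T [-0.06  0.06 -0.12] w 0.522
[316.8 207.6  12.3] P [ 590.2 -166.9] r 40.5 ang mod90 0.035 blueness 35
[327.6 136.8  13.9] P [ 616.4 -144.6] r 74.8 ang mod90 -0.018 blueness 9
[171.6 271.2  12.5] P [ 509.1 -141.1] r 77.0 ang mod90 -0.018 blueness 5
[450.  295.2  11.6] P [ 613.6 -251.8] r 75.2 ang mod90 -0.041 blueness 7
[388.8 288.   11.6] P [ 590.4 -224.4] r 39.4 ang mod90 -0.001 blueness 30
[320.4 345.6  16.1] P [ 539.8 -227.8] r 38.7 ang mod90 0.156 blueness -7
[235.2 279.6  10.8] P [ 533.  -167.6] r 41.4 ang mod90 0.011 blueness 31
[302.4 391.2  15.5] P [ 509.  -246.8] r 73.5 ang mod90 -0.032 blueness -38
[238.8 322.8  15.2] P [ 515.4 -187.2] r 48.1 ang mod90 0.590 blueness -4
[433.2 342.   13.6] P [ 589.3 -271.2] r 79.3 ang mod90 -0.442 blueness -25
t12.60 pos [ 563.1 -195.5   57.5] yawY -0.716 toolz [-0.003  0.003 -1.   ] j [-5.310e-01  6.480e-01  1.464e+00  1.000e-03  1.033e+00  1.840e-01] F [-0.5  1.5  1.3] T [0.03 0.07 0.04] w 0.518
```

>>> play_rows:
  plan:
    - [0,0,0.02,-0.002,-0.003,0.05,-1]
    - [0,0,0.02,0,0,0.04,-1]
    - [0,0,0,0,0,0,-1]
    - [0,0,0,0,0,0,-1]

```text
time_s: 12.93
eef_pos: [562.9, -195.4, 57.5]
ee_rot: [-0.001, 0.893, 0.45, 0.001]
force: [0.4, 0.5, 0.8]
grip_width: 0.519
```

```bash
python3 fl.py w16 | egrep 't1|blueness (2|3|4)|r 7'; python3 -c "
from h import *
st()"
```

```text
t12.93 pos [ 562.9 -195.4   57.5] yawY -0.638 toolz [ 0.     0.002 -1.   ] j [-0.532  0.646  1.467  0.003  1.028  0.105] F [0.4 0.5 0.8] T [-0.02  0.    0.09] w 0.519
[324.  208.8  12.4] P [ 590.3 -167.2] r 40.3 ang mod90 0.029 blueness 36
[171.6 260.4  12.9] P [ 509.4 -141.3] r 76.7 ang mod90 -0.019 blueness 6
[340.8 138.   13.8] P [ 616.7 -144.3] r 75.2 ang mod90 -0.018 blueness 8
[387.6 294.   12.9] P [ 590.5 -224.6] r 39.6 ang mod90 -0.005 blueness 25
[446.4 304.8  11.6] P [ 613.7 -251.5] r 75.1 ang mod90 -0.037 blueness 7
[235.2 273.6  10.7] P [ 533.1 -167.5] r 41.3 ang mod90 0.008 blueness 31
[289.2 392.4  14. ] P [ 506.4 -247.1] r 75.6 ang mod90 -0.052 blueness -26
t12.98 pos [ 562.9 -195.4   57.6] yawY -0.638 toolz [ 0.     0.002 -1.   ] j [-0.532  0.646  1.467  0.003  1.029  0.105] F [-0.4  0.6  0.7] T [ 0.01 -0.    0.11] w 0.523
```

>>> play_rows:
  plan:
    - [0,0,0,0,0,0.03,-1]
    - [0,0,0,0,0,0,-1]

```text
time_s: 13.15
eef_pos: [562.9, -195.4, 57.6]
ee_rot: [-0.001, 0.887, 0.461, 0.001]
force: [0.7, 0.6, 1.0]
grip_width: 0.52
```

```bash
python3 fl.py w17 | egrep 't1|blueness (2|3|4)'
python3 - <<'E'
import cv2,numpy as np
for n in ("w11","w12","w13","w14","w16","w17"):
    im=cv2.imread(f"pics/{n}.png"); h=cv2.cvtColor(im,cv2.COLOR_BGR2HSV)
    m=((h[...,1]<70)&(h[...,2]>110)).astype(np.uint8); r=np.zeros_like(m); r[295:340,255:312]=m[295:340,255:312]
    cs,_=cv2.findContours(r,0,2); out=[]
    for c in sorted(cs,key=cv2.contourArea)[-2:]:
        M=cv2.moments(c); out.append((round(cv2.contourArea(c)),np.round([M["m10"]/max(M["m00"],1),M["m01"]/max(M["m00"],1)],1).tolist()))
    print(n,out)
E
```

```text
t13.15 pos [ 562.9 -195.4   57.6] yawY -0.613 toolz [ 0.     0.003 -1.   ] j [-0.532  0.646  1.467  0.003  1.029  0.079] F [0.7 0.6 1. ] T [-0.03 -0.    0.08] w 0.520
[326.4 208.8  12.6] P [ 590.5 -167.1] r 40.5 ang mod90 0.026 blueness 37
[235.2 272.4  11.2] P [ 532.8 -167.7] r 41.4 ang mod90 0.017 blueness 31
[387.6 295.2  14.1] P [ 590.8 -224.5] r 39.8 ang mod90 0.004 blueness 24
w11 [(14, [275.4, 298.1]), (228, [286.8, 315.9])]
w12 [(16, [274.6, 298.7]), (228, [286.3, 316.3])]
w13 [(16, [274.6, 298.5]), (230, [286.3, 316.3])]
w14 [(15, [275.3, 297.6]), (230, [286.6, 315.6])]
w16 [(13, [275.2, 297.9]), (232, [286.7, 315.7])]
w17 [(14, [275.3, 297.8]), (231, [286.6, 315.6])]
```

The mark in the gripper frame shows 0.017 rad of wind-up at the stop, so the true back-off is 1.58 − 0.017 ≈ 1.564 rad against a target of 1.571. Handing in.

```bash
python3 -c "
from h import *
from rig import ctrl
st(); print(ctrl.finish_job()); st()"
```

```text
t13.20 pos [ 562.9 -195.4   57.5] yawY -0.613 toolz [ 0.     0.003 -1.   ] j [-0.532  0.646  1.467  0.003  1.029  0.08 ] F [-0.1  1.   1.6] T [0.02 0.02 0.15] w 0.516
the job is handed in; nothing more can be done
None
the job is handed in; nothing more can be done
```

The job is handed in: the unit stands flange-down in the aluminium fixture's pocket, and the cap was screwed to its stop and backed off a quarter turn. I finished at 13.2 s of the 54 s allowed, still gripping the cap at 60 N.

- **Unit:** I lifted it by the housing and carried it without a drop. It touched the pocket floor at about the expected height with an 18 N press, and the picture showed the flange square in the pocket. All forces stayed well under the limits.
- **Bottoming:** the cap reached its stop after 2.25 rad clockwise, where torque jumped from about 0.15 to 1.48 N m.
- **Back-off:** measured against the flange it is about 1.564 rad (target 1.571). That allows for the unit shifting in the pocket's clearance and 0.017 rad of give in the grip. I expect it is good to about 0.02 rad.
- **Disagreements:** wrist-camera positions differed by up to 2 mm from the other two views, and an early estimate of the pocket offset was out by about 3 mm. Closer views settled both. The cap was also gripped about 1.4 mm off the tool axis, which the arm followed with side forces of about 1–2 N.
- **Not checked:** I didn't look at the other parts on the bench at the end; the arm never went near them, apart from passing above the black plate's area.

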